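# Start the juicer and press the reamer onto its drive

## Task

Get the citrus juicer on the shop counter ready: press the long bar-shaped key, then the round key, one at a time, each right down and let back up, and leave the square key alone. Then pick up the white reamer, turn it until the slots under it mesh with the four splines of the drive in the juicer's pan, slide it fully home and press it down on the sprung drive to the bottom of its travel. Finish while holding: keep gripping the reamer and keep pressing it down at the end, and leave the cake box, jug and jar where they stand.

Things in the scene. Friction and masses are not known exactly. Their poses are not given: they have to be found in the camera images.
- juicer: White citrus juicer, fixed. Origin on the counter straight below the drive axis; x points away from its key console. Housing 200 (x) x 190 (y) x 110 mm high, centred on the origin; on top a round steel pan, floor at 110 mm, rim 126 mm high and 77 mm in outer radius. In front of it (-x) the console, 60 mm high, 200 mm wide, x = -100 to -195 mm; keys in a row at x = -145 mm, 55 mm apart.
- bar_key_top (a point): Black plastic spring key, a bar 38 mm long (along the juicer's x) and 14 mm wide, standing on a 46 mm square white pad of the console; point: centre of its top face, 74 mm above the counter and 14 mm above the console top. Its place among the three pads varies.
- round_key_top (a point): Black plastic spring key, round, 26 mm across, standing on a 46 mm square white pad of the console; point: centre of its top face, 74 mm above the counter and 14 mm above the console top. Its place among the three pads varies.
- square_key_top (a point): Black plastic spring key, square, 24 x 24 mm; not to be pressed, standing on a 46 mm square white pad of the console; point: centre of its top face, 74 mm above the counter and 14 mm above the console top. Its place among the three pads varies.
- bar_key (a joint): Travel of the bar key: 0 up, 0.006 m fully down; pushed straight down, starts to move at 1.5 N, 5 N fully down, springs back when let go.
- round_key (a joint): Travel of the round key: 0 up, 0.006 m fully down; pushed straight down, starts to move at 1.5 N, 5 N fully down, springs back when let go.
- square_key (a joint): Travel of the square key: 0 up, 0.006 m fully down; pushed straight down, starts to move at 1.5 N, 5 N fully down, springs back when let go.
- reamer: Loose white plastic reamer, about 0.1 kg, standing upright on the counter, 80 mm high. Origin: centre of its underside; z up. Below, a square hub 34 x 34 mm, 24 mm high, is cut by a cross of two slots along its x and y axes, each 9.4 mm wide, 24 mm deep, open below and at the hub's sides. Above the hub a round flange 68 mm across, from 24 to 29 mm high, then the grip.
- reamer_grip (a point): Middle of the reamer's grip, 45 mm above its underside, same axes: a block 50 mm long along x, 24 mm thick along y, 29 to 61 mm above the underside, to be pinched by its two flat sides (fingers closing along y). A blunt crown narrows above it to 80 mm. The slots below run along and across these flat sides.
- drive_seat (a point): Centre of the top of the drive's round black shoulder (48 mm across), where the reamer's underside rests when home; 122 mm above the counter when unpressed, moves down with the drive. z up; x and y run along the four steel splines: a cross 26 mm tip to tip, 7 mm thick, 14 mm high. The drive does not turn; its yaw varies; all four quarter turns of the reamer fit.
- drive_tip (a point): Top of the drive's tapered pilot pin on its axis (10 mm across, 4 mm at the tip), 22 mm above the shoulder and 8 mm above the splines.
- plunger (a joint): How far the sprung drive is pressed down: 0 up, 0.008 m at its stop; it starts to move at 4 N and takes 12 N at the stop. It springs back up when let go.
- cake_box: Bystander: closed clear plastic box with a slab of layered cake, 110 x 160 x 75 mm high, origin centre of underside.
- jug: Bystander: steel jug with a handle, 90 mm across, 130 mm high, origin centre of underside.
- jar: Bystander: amber glass jar, 80 mm across, 120 mm high, origin centre of underside.
Mind the look-alikes: they are no part of the job. There is more than one size of the reamer; the job needs the middle-sized.

How it is judged:
By the outcome, as a careful person would: the job done as asked, in the order asked, and still so for the second after the job is handed in, while the arm keeps its last pose, push and grip.
It also fails if it takes over 56 s, if anything falls off the work surface, if the arm or the gripper's body presses on something with over 40 N, if the wrist force passes 120 N, or if a joint passes its speed limit or range.

## Robot

A 6-joint arm with a two-finger parallel gripper is mounted at the origin on the work surface. World frame = base frame: x ahead of the robot, y to its left, z up, the work surface at z = 0. Lengths are in m, angles in rad, forces in N, time in s.
With the tool pointing down it reaches from about 0.25 to 0.725 m from the base axis. Payload 4 kg.
Tool frame: the origin (TCP) lies midway between the tips of the shut fingers; the grasp point (between the pads) lies 19 mm behind it; z points along the fingers, y is the direction in which the jaws open and shut (so a half turn about z gives the same grasp; the last joint's range is limited). The gripper opens to 85 mm and grips with 20 to 120 N. Pads are 22 mm wide; open, the fingers measure 114 mm over their backs; the gripper's body (76 mm by 85 mm) begins 54 mm behind the grasp point. The pads swing forward as they close: fully open they stand 13 mm farther back than shut.
Start: joints at [-1.175, 0.241, 0.005, 1.335, 0, 1.571], TCP at [0.193, -0.461, 0.231] pointing down, gripper open.
Joint ranges: [-2.72, 2.72], [-1.05, 1.87], [-1.09, 1.28], [-1.99, 2.15], [-1.42, 1.44], [-3.14, 3.14]. Speed limits (rad/s): [2.79, 2.79, 3.14, 3.14, 3.14, 3.14].

## Interface

Orientations are given as a unit quaternion [x, y, z, w].
In Python, from workcell import bot, eyes, job gives the robot as it stands.
- The arm moves only by the shell command python3 -m crank 'ROWS'. ROWS is a JSON object of lists of equal length, an entry for each row: "dr": the turn, a rotation vector about the tool's x, y, z in rad, a list of three; "travel": the shift along the tool's x, y, z in m, a list of three; "hand": the finger opening in m, from 0 to 0.0854. In form: {"dr": [[wx, wy, wz], ...], "travel": [[x, y, z], ...], "hand": [hand, ...]}. A call has 1 to 10 rows; each row is the pose to reach, as a shift and turn from the pose commanded when the call began, along the tool's axes at that moment; what a row does not reach only later rows make up. A row lasts 1/8 s, in which the tool goes at most 62.5 mm and 10.7 degrees, less where a joint would pass 70% of its speed; a pose out of reach is approached as far as the arm can. A call with a gripper value outside its range is refused whole. The fingers move at their own pace and stop on an object; the grip force is fixed at half the most. Time passes only in rows, so rows that repeat a pose let the fingers close. It gives the time, the measured TCP pose, the force and the opening at its end, in the units of the state.
- bot.get_obs(): the state, without advancing time (a new reading comes with each control period).
- eyes.camera(name): name is "side" or "top" or "wrist"; returns a dict with "color" (420x560x3 uint8, red, green, blue), "K" (3x3 intrinsics, pixels), "D" ([k1, k2, p1, p2, k3] as OpenCV has them; the pictures are not rectified), "R" (3x3) and "t" (3): a world point X has camera coordinates R X + t; the wrist camera has in their place "T_tool_cam" (4x4, takes a point from camera to tool coordinates, whose origin is the TCP and whose axes are the flange's). Camera axes: x right, y down, z forward; pixel columns grow to the right and rows downward; lengths in m; the calibration is good to about 2 mm. A picture is of the moment at which its call begins: read the wrist's pose just before it. There is no depth.
- job.job_done(): hands the job in, once; it reports no verdict.
The state is a dict: "clock": time; "joint_pos": joint angles; "joint_vel": joint speeds; "tau": joint torques, N m; "eef_pos": TCP position; "tool_rot": TCP orientation; "ft_force": force on the tool from outside, world axes, zero at the start; "ft_torque": the same for the moment, N m; "grip_width": finger opening in m.
Only numpy, scipy, OpenCV 4.12 (cv2) and the standard library are available. Lean on these libraries where they do the work, as an engineer would, in place of code of your own. Each camera call takes 0.05 s, during which the arm holds its last target.

## Working session

There is one attempt and no reset: what is moved stays moved. The work goes in short steps, Python scripts to look and compute and a shell command to move; the robot and the scene stay as the last step left them, time stands still between calls to the robot, and variables do not carry over. Pictures are saved under pics/ and viewed, and the job is handed in when it is done.

```bash
ls; mkdir -p pics; python3 - <<'E'
from workcell import bot, eyes, job
import cv2, pickle
o=bot.get_obs(); print(o)
d={}
for n in ["side","top","wrist"]:
    c=eyes.camera(n); d[n]=c
    cv2.imwrite(f"pics/{n}0.png",c["color"][:,:,::-1])
    print(n,{k:v for k,v in c.items() if k!="color"})
pickle.dump((o,d),open("s0.pkl","wb"))
E
```

```text
pics
{'clock': 0.0, 'joint_pos': array([-1.17497833e+00,  2.41421072e-01,  3.71944581e-03,  1.33522151e+00,
       -2.55960285e-06,  1.57080034e+00]), 'joint_vel': array([-5.90978218e-04,  1.40384230e-03,  2.01339579e-03, -1.39878662e-03,
       -6.11314092e-04, -4.98339106e-05]), 'tau': array([ 6.91492414e-05, -3.72318292e+01,  2.52406257e+01,  1.69341668e-02,
        4.62652031e-05,  2.95126569e-06]), 'eef_pos': array([ 0.19253268, -0.46074722,  0.23040711]), 'tool_rot': array([ 9.80479693e-01,  1.96617501e-01, -2.10342839e-04, -1.04239354e-03]), 'ft_force': array([0.77211236, 0.8921327 , 0.43187798]), 'ft_torque': array([-0.02753591,  0.01659788,  0.02071433]), 'grip_width': 0.08560989707439752}
side {'K': array([[450.69796634,   0.        , 277.25063895],
       [  0.        , 450.69796634, 198.25704081],
       [  0.        ,   0.        ,   1.        ]]), 'D': array([0.02095564, 0.        , 0.        , 0.        , 0.        ]), 'R': array([[-0.81939421, -0.57271622, -0.02427456],
       [-0.2621193 ,  0.41200615, -0.87266512],
       [ 0.50979074, -0.70869391, -0.48771543]]), '
[... 426 characters left out ...]
273188e-01,  1.27298492e-02, -9.86498767e-01]]), 't': array([0.02860659, 0.51679536, 1.11483584])}
wrist {'K': array([[338.7156648 ,   0.        , 280.73119342],
       [  0.        , 338.7156648 , 211.6883679 ],
       [  0.        ,   0.        ,   1.        ]]), 'D': array([-0.00445804,  0.        ,  0.        ,  0.        ,  0.        ]), 'T_tool_cam': array([[-7.35190520e-04, -9.53927838e-01, -3.00035232e-01,
         7.77809697e-02],
       [ 9.99998884e-01, -1.09147608e-03,  1.01987929e-03,
        -3.05913373e-04],
       [-1.30037253e-03, -3.00034147e-01,  9.53927576e-01,
        -1.43849966e-01],
       [ 0.00000000e+00,  0.00000000e+00,  0.00000000e+00,
         1.00000000e+00]])}
```

View pics/top0.png

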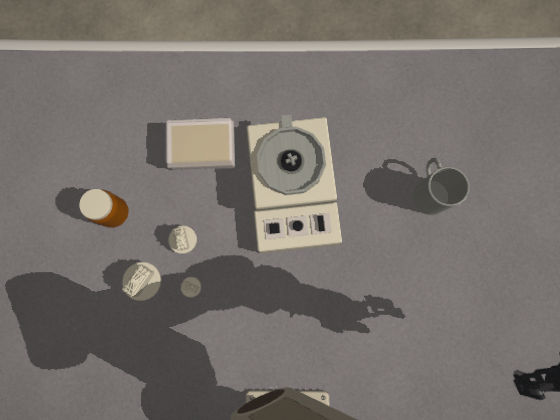

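View pics/side0.png

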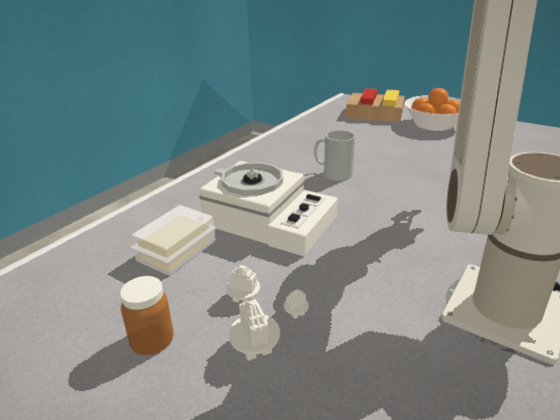

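View pics/wrist0.png

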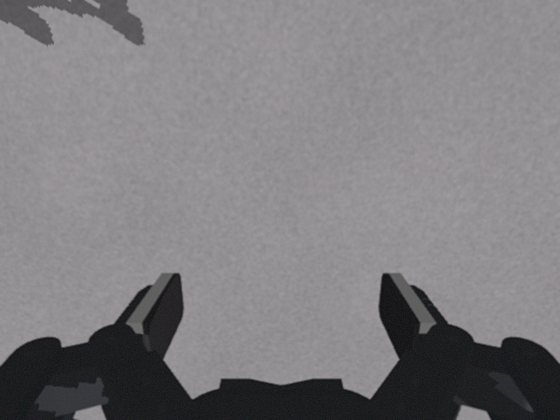

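The top view shows the juicer with its pan at (290,160) and the console keys at (274,228), (297,225) and (320,223). There are three reamers: (182,239), (141,281) and (190,287). I'll enlarge and measure.

```bash
cat > h.py <<'E'
import numpy as np, cv2, pickle
from scipy.spatial.transform import Rotation as Ro
def cam_pose(c,o=None):
    if "R" in c: return c["R"],c["t"]
    Tt=np.eye(4);Tt[:3,:3]=Ro.from_quat(o["tool_rot"]).as_matrix();Tt[:3,3]=o["eef_pos"]
    M=np.linalg.inv(Tt@c["T_tool_cam"]); return M[:3,:3],M[:3,3]
def plane(c,uv,z,o=None):
    R,t=cam_pose(c,o)
    n=cv2.undistortPoints(np.array(uv,float).reshape(-1,1,2),c["K"],c["D"]).reshape(-1,2)
    d=np.c_[n,np.ones(len(n))]@R; C=-R.T@t
    return C+d*((z-C[2])/d[:,2])[:,None]
def proj(c,P,o=None):
    R,t=cam_pose(c,o)
    return cv2.projectPoints(np.array(P,float).reshape(-1,3),cv2.Rodrigues(R)[0],t,c["K"],c["D"])[0].reshape(-1,2)
def crop(c,x0,y0,x1,y1,s,name):
    im=cv2.resize(c["color"][y0:y1,x0:x1,::-1],None,fx=s,fy=s,interpolation=cv2.INTER_CUBIC); cv2.imwrite(name,im)
E
python3 - <<'E'
from h import *
o,d=pickle.load(open("s0.pkl","rb"))
crop(d["top"],110,215,210,310,6,"pics/ream.png")
crop(d["top"],240,110,350,255,4,"pics/jui.png")
c=d["top"]
for n,u in dict(mid=(182,239),large=(141,281),small=(190,287)).items(): print(n,plane(c,[u],0.045))
E
```

```text
mid [[0.44333171 0.24915888 0.045     ]]
large [[0.34450512 0.34180013 0.045     ]]
small [[0.33035468 0.22639435 0.045     ]]
```

View pics/ream.png

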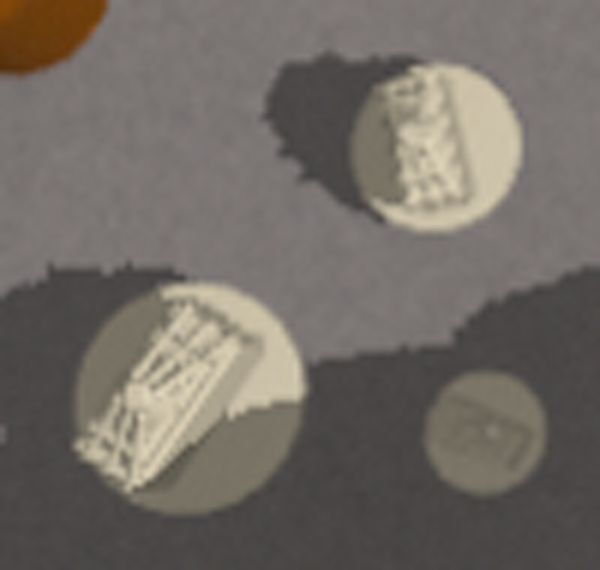

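View pics/jui.png

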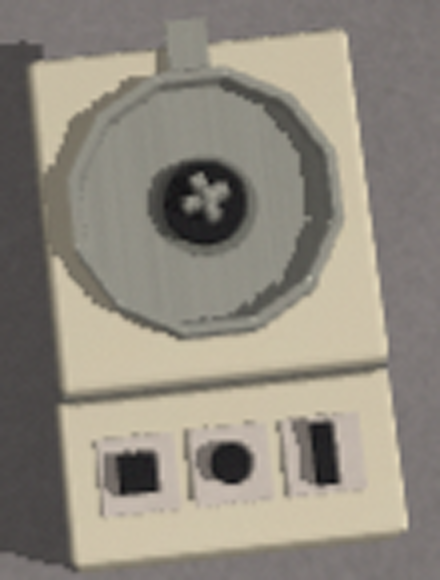

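```bash
python3 - <<'E'
from h import *
o,d=pickle.load(open("s0.pkl","rb"))
c=d["top"]; R,t=cam_pose(c)
def cr(x,y,x0,y0,s): return ((x+.5)/s-.5+x0,(y+.5)/s-.5+y0)
# reamer flanges from crop: left/right extents
for n,l,r,top,bot in [("mid",350,521,62,232),("large",76,306,282,516),("small",424,547,370,496)]:
    h=.029
    p=plane(c,[cr(l,(top+bot)/2,110,215,6),cr(r,(top+bot)/2,110,215,6),cr((l+r)/2,top,110,215,6),cr((l+r)/2,bot,110,215,6),cr((l+r)/2,(top+bot)/2,110,215,6)],h)
    print(n,"dia",np.linalg.norm(p[0]-p[1]),np.linalg.norm(p[2]-p[3]),"c",p[4])
im=c["color"].astype(int)
g=im.max(2)
m=np.zeros_like(g,np.uint8); m[200:255,250:345]=(g[200:255,250:345]<45)
k,lab,st,ce=cv2.connectedComponentsWithStats(m)
for i in range(1,k):
    if st[i][4]>15:
        print("key",ce[i],st[i],plane(c,[ce[i]],.074))
m=np.zeros_like(g,np.uint8); m[145:180,270:312]=(g[145:180,270:312]<50)
cn,_=cv2.findContours(m,cv2.RETR_EXTERNAL,cv2.CHAIN_APPROX_NONE); q=max(cn,key=cv2.contourArea)
print("shoulder",cv2.fitEllipse(q),plane(c,[cv2.fitEllipse(q)[0]],.122))
# spline centre
print("spl",plane(c,[cr(205,197,240,110,4)],.136))
# housing corners crop top face at .11; console corners .06
P=plane(c,[cr(*p,240,110,4) for p in [(30,64),(345,31),(387,368),(62,396)]],.11); print(P)
P=plane(c,[cr(*p,240,110,4) for p in [(62,402),(388,372),(408,530),(76,567)]],.06); print(P)
E
```

```text
mid dia 0.06893508592354317 0.06885798015463987 c [0.4447512  0.25204819 0.029     ]
large dia 0.09093891640487278 0.0918126185646299 c [0.34454089 0.34540169 0.029     ]
small dia 0.04876213830805991 0.04923741303326606 c [0.33097472 0.22820443 0.029     ]
key [320.38571429 223.14285714] [318 216   6  15  70] [[ 0.47754292 -0.079341    0.074     ]]
key [297.07692308 225.44615385] [293 221   9  10  65] [[ 0.4721068  -0.02490219  0.074     ]]
key [273.84615385 228.11538462] [270 224   9   9  78] [[0.46581956 0.02937356 0.074     ]]
shoulder ((290.45782470703125, 160.4421844482422), (19.517438888549805, 19.637420654296875), 34.4360466003418) [[ 0.61565125 -0.0089896   0.122     ]]
spl [[ 0.61549849 -0.00963843  0.136     ]]
[[ 0.70294392  0.09184944  0.11      ]
 [ 0.72241649 -0.09243793  0.11      ]
 [ 0.52208149 -0.11330733  0.11      ]
 [ 0.50602389  0.0715879   0.11      ]]
[[ 0.51069636  0.07423002  0.06      ]
 [ 0.52870296 -0.11978557  0.06      ]
 [ 0.43451643 -0.12959629  0.06      ]
 [ 0.41261353  0.06519365  0.06      ]]
```

The middle reamer, at (182,239), measures 68.9 mm across the flange and should be 68 mm. The large one at (141,281) is 91 mm and the small one at (190,287) is 49 mm, so (182,239) is the one meant.

The keys are square (274,228), round (297,225) and bar (320,223), spaced 55 mm as specified. The juicer is turned about 6°. Next I'll go to a viewing pose over the console with the fingers shut.

```bash
cat >> h.py <<'E'
def go(o,target,yaw_deg):
    """print travel & dr in tool axes for a tool-down target"""
    R0=Ro.from_quat(o["tool_rot"]); 
    tr=R0.inv().apply(np.array(target)-o["eef_pos"])
    y=np.radians(yaw_deg); Rt=Ro.from_matrix(np.array([[np.cos(y),np.sin(y),0],[np.sin(y),-np.cos(y),0],[0,0,-1]]))
    print("eef",o["eef_pos"].round(4),"F",o["ft_force"].round(1),"grip",round(o["grip_width"],4),"yaw",np.degrees(np.arctan2(*R0.as_matrix()[[1,0],0])).round(2),"t",o["clock"])
    print("travel",tr.round(4),"dr",(R0.inv()*Rt).as_rotvec().round(4))
E
python3 - <<'E'
from h import *
from workcell import bot
go(bot.get_obs(),[0.50,-0.03,0.25],6)
E
```

```text
eef [ 0.1926 -0.4609  0.2306] F [ 0.2 -0.4  0.8] grip 0.0857 yaw 22.68 t 0.15
travel [ 0.4498 -0.2791 -0.0189] dr [-1.600e-03  2.000e-04  2.911e-01]
```

```bash
python3 -m crank '{"dr":[[0,0,0.1],[0,0,0.2],[0,0,0.29],[0,0,0.29],[0,0,0.29],[0,0,0.29],[0,0,0.29],[0,0,0.29],[0,0,0.29],[0,0,0.29]],"travel":[[0.05,-0.031,-0.019],[0.1,-0.062,-0.019],[0.15,-0.093,-0.019],[0.2,-0.124,-0.019],[0.25,-0.155,-0.019],[0.3,-0.186,-0.019],[0.35,-0.217,-0.019],[0.4,-0.248,-0.019],[0.45,-0.279,-0.019],[0.45,-0.279,-0.019]],"hand":[0,0,0,0,0,0,0,0,0,0]}'
python3 - <<'E'
from h import *
from workcell import bot,eyes
o=bot.get_obs();c=eyes.camera("wrist");pickle.dump((o,c),open("w1.pkl","wb"))
cv2.imwrite("pics/w1.png",c["color"][:,:,::-1]); go(o,[.5,-.03,.25],6)
E
```

```text
clock: 1.4
eef_pos: [0.5019, -0.0271, 0.2494]
tool_rot: [0.998, 0.056, -0.0, -0.0]
ft_force: [-1.2, -0.9, -0.6]
grip_width: 0.0001
eef [ 0.5019 -0.0271  0.2494] F [-1.2 -0.9 -0.6] grip 0.0001 yaw 6.42 t 1.4
travel [-0.0022  0.0026 -0.0006] dr [-0.0007  0.0007  0.0074]
```

View pics/w1.png

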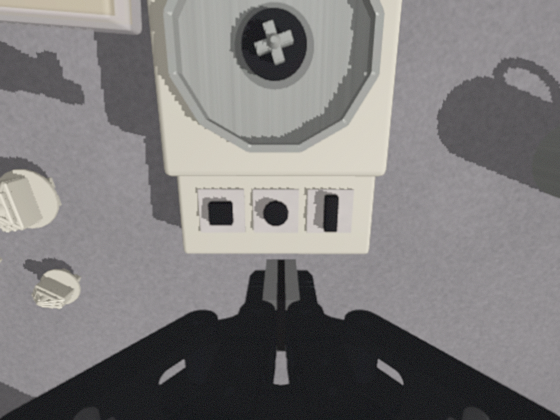

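The wrist view shows the square key at (220,212), the round at (275,212), the bar at (330,212), and the spline cross at (273,42). I'll measure these.

```bash
python3 - <<'E'
from h import *
o,c=pickle.load(open("w1.pkl","rb"))
g=c["color"].astype(int).max(2)
m=np.zeros_like(g,np.uint8); m[185:245,190:365]=(g[185:245,190:365]<45)
k,lab,st,ce=cv2.connectedComponentsWithStats(m)
for i in range(1,k):
    if st[i][4]>60: print("key",ce[i].round(1),st[i],plane(c,[ce[i]],.074,o).round(4))
m=np.zeros_like(g,np.uint8); m[0:90,230:320]=(g[0:90,230:320]<70)
cn,_=cv2.findContours(m,cv2.RETR_EXTERNAL,cv2.CHAIN_APPROX_NONE); q=max(cn,key=cv2.contourArea)
e=cv2.fitEllipse(q);print("shoulder",e,plane(c,[e[0]],.122,o))
crop(c,225,0,325,95,6,"pics/spl.png")
o2,d=pickle.load(open("s0.pkl","rb")); 
print(plane(c,[(31,196)],.029,o))
E
```

```text
key [330.1 212.5] [324 195  14  36 428] [[ 0.4838 -0.0779  0.074 ]]
key [275.1 212.8] [264 201  23  24 429] [[ 0.4774 -0.0239  0.074 ]]
key [220.2 212.4] [209 202  23  22 489] [[0.4719 0.0301 0.074 ]]
shoulder ((273.26092529296875, 43.686038970947266), (64.62371063232422, 71.67488861083984), 176.93850708007812) [[ 0.62085349 -0.00796842  0.122     ]]
[[0.45250915 0.24746567 0.029     ]]
```

View pics/spl.png

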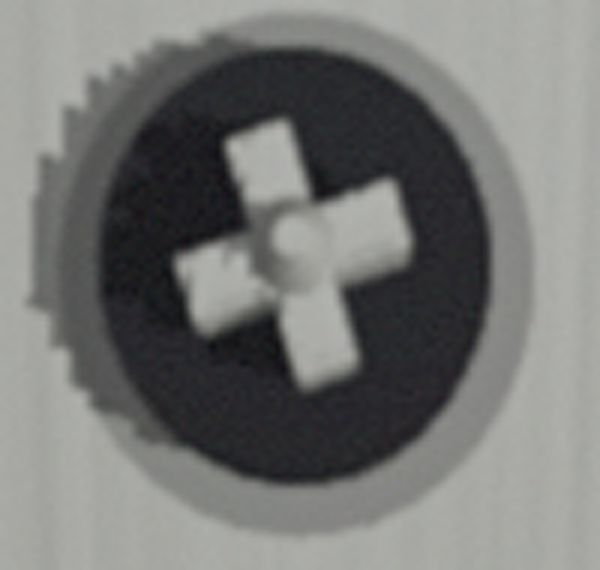

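The wrist and top views disagree by about 6 mm in x. I'll re-check now the arm is at rest, and with the side camera.

```bash
python3 - <<'E'
from h import *
from workcell import bot,eyes
o=bot.get_obs();c=eyes.camera("wrist");pickle.dump((o,c),open("w2.pkl","wb"))
print(o["eef_pos"],o["joint_vel"].round(4))
g=c["color"].astype(int).max(2)
m=np.zeros_like(g,np.uint8); m[185:245,190:365]=(g[185:245,190:365]<45)
k,lab,st,ce=cv2.connectedComponentsWithStats(m)
for i in range(1,k):
    if st[i][4]>60: print("wkey",ce[i].round(1),plane(c,[ce[i]],.074,o).round(4))
o0,d=pickle.load(open("s0.pkl","rb")); s=d["side"]
for h in [(.4838,-.0779,.074),(.4775,-.0793,.074),(.4719,.0301,.074),(.4658,.0294,.074),(.6208,-.008,.144),(.6156,-.009,.144)]: print(proj(s,[h]).round(1))
crop(s,200,150,345,250,5,"pics/sj.png")
E
```

```text
[ 0.50064551 -0.02885641  0.24943552] [-0.0534 -0.0244 -0.0278  0.0074 -0.0078 -0.0031]
wkey [328.5 210.8] [[ 0.4838 -0.0779  0.074 ]]
wkey [218.4 211.4] [[0.4714 0.0301 0.074 ]]
wkey [273.5 211.3] [[ 0.4774 -0.024   0.074 ]]
[[312.4 195.5]]
[[314.8 195.9]]
[[293.  215.5]]
[[295.3 216.1]]
[[251.4 168.3]]
[[253.3 168.6]]
```

View pics/sj.png

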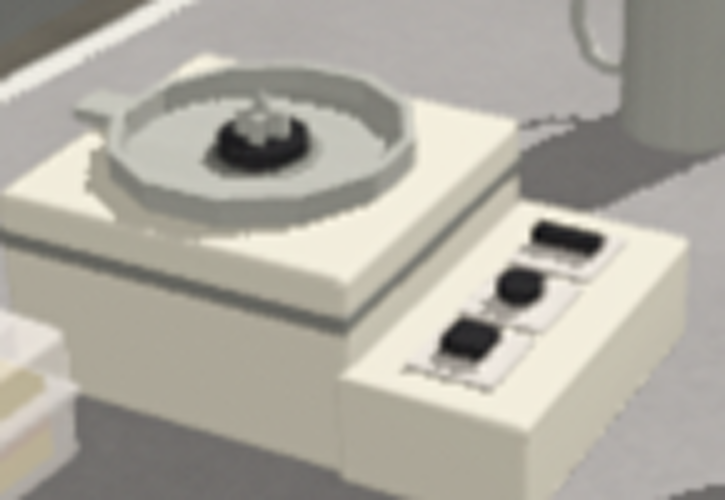

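The side view falls between the two: the bar key is at (313,196) and the pin tip at (252,168). Visible side faces bias the masks in opposite directions, so averaging is sound. That gives bar (0.4805,-0.0785), round (0.4747,-0.0242) and drive about (0.619,-0.0085). Now the bar key.

```bash
python3 - <<'E'
from h import *
from workcell import bot
o=bot.get_obs();go(o,[.4805,-.0785,.085],6)
E
```

```text
eef [ 0.5    -0.03    0.2496] F [-0.5 -0.2 -0.2] grip -0.0004 yaw 6.16 t 1.5
travel [-0.0243  0.0461  0.1647] dr [0.0002 0.0019 0.0027]
```

```bash
python3 -m crank '{"dr":[[0,0,0],[0,0,0],[0,0,0],[0,0,0],[0,0,0],[0,0,0]],"travel":[[-0.024,0.046,0.05],[-0.024,0.046,0.1],[-0.024,0.046,0.14],[-0.024,0.046,0.165],[-0.024,0.046,0.165],[-0.024,0.046,0.165]],"hand":[0,0,0,0,0,0]}'
python3 - <<'E'
from h import *
from workcell import bot,eyes
o=bot.get_obs();c=eyes.camera("wrist")
go(o,[.4805,-.0785,.085],6)
cv2.imwrite("pics/w3.png",c["color"][150:400,130:430,::-1].repeat(2,0).repeat(2,1))
E
```

```text
clock: 2.25
eef_pos: [0.4818, -0.0797, 0.0865]
tool_rot: [0.999, 0.052, 0.001, 0.0]
ft_force: [1.1, 0.5, 0.4]
grip_width: -0.0001
eef [ 0.4818 -0.0797  0.0865] F [1.1 0.5 0.4] grip -0.0001 yaw 5.97 t 2.25
travel [-0.0012 -0.0013  0.0015] dr [ 0.0006 -0.0015 -0.0005]
```

View pics/w3.png

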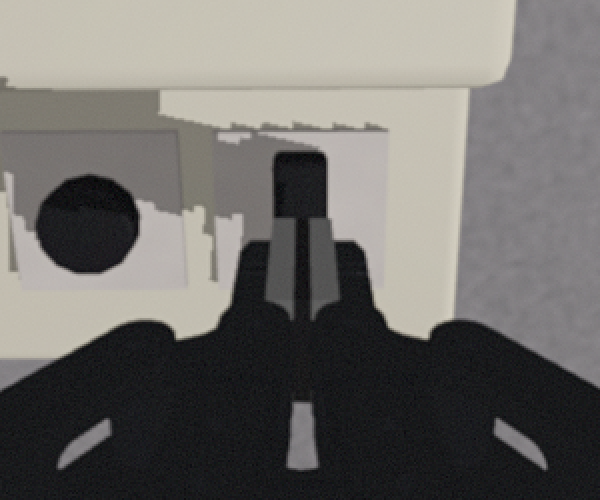

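The fingertips are centred over the bar key. Pressing.

```bash
python3 -m crank '{"dr":[[0,0,0],[0,0,0],[0,0,0],[0,0,0],[0,0,0]],"travel":[[0,0,0.008],[0,0,0.013],[0,0,0.016],[0,0,0.018],[0,0,0.018]],"hand":[0,0,0,0,0]}'
```

```text
clock: 2.92
eef_pos: [0.4819, -0.0788, 0.068]
tool_rot: [0.999, 0.053, 0.001, 0.0]
ft_force: [-1.2, 0.2, 7.3]
grip_width: -0.0003
```

```bash
python3 -m crank '{"dr":[[0,0,0],[0,0,0],[0,0,0]],"travel":[[0,0,0.0015],[0,0,0.0015],[0,0,0.0015]],"hand":[0,0,0]}'
```

```text
clock: 3.3
eef_pos: [0.4819, -0.0788, 0.0679]
tool_rot: [0.999, 0.053, 0.001, 0.0]
ft_force: [-5.0, -1.1, 16.0]
grip_width: -0.0003
```

The bar key is hard against its stop: 16 N with z not changing. Lifting, then over to the round key.

```bash
python3 -m crank '{"dr":[[0,0,0],[0,0,0],[0,0,0],[0,0,0]],"travel":[[0,0,-0.015],[0,0,-0.03],[0,0,-0.04],[0,0,-0.04]],"hand":[0,0,0,0]}'
python3 - <<'E'
from h import *
from workcell import bot,eyes
o=bot.get_obs();c=eyes.camera("wrist")
go(o,[.4747,-.0242,.085],6)
cv2.imwrite("pics/w4.png",c["color"][150:400,130:430,::-1].repeat(2,0).repeat(2,1))
E
```

```text
clock: 3.8
eef_pos: [0.482, -0.0788, 0.1066]
tool_rot: [0.999, 0.053, 0.001, 0.0]
ft_force: [0.1, 0.3, 0.7]
grip_width: 0.0004
eef [ 0.482  -0.0788  0.1066] F [0.1 0.3 0.7] grip 0.0004 yaw 6.06 t 3.8
travel [-0.0015 -0.055   0.0216] dr [ 0.0004 -0.0016  0.0011]
```

View pics/w4.png

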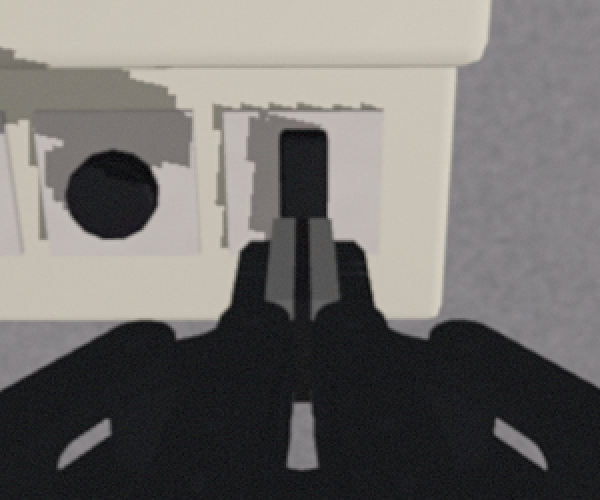

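The bar key has sprung back up, and the arm is lifted clear. The next move goes to the round key.

```bash
python3 -m crank '{"dr":[[0,0,0],[0,0,0],[0,0,0],[0,0,0],[0,0,0]],"travel":[[-0.0015,-0.04,0],[-0.0015,-0.055,0],[-0.0015,-0.055,0.01],[-0.0015,-0.055,0.02],[-0.0015,-0.055,0.02]],"hand":[0,0,0,0,0]}'
python3 - <<'E'
from h import *
from workcell import bot,eyes
o=bot.get_obs();c=eyes.camera("wrist")
go(o,[.4747,-.0242,.085],6)
cv2.imwrite("pics/w5.png",c["color"][150:400,130:430,::-1].repeat(2,0).repeat(2,1))
E
```

```text
clock: 4.47
eef_pos: [0.4731, -0.0248, 0.0844]
tool_rot: [0.999, 0.052, -0.001, -0.0]
ft_force: [-0.5, 0.4, 0.4]
grip_width: -0.0
eef [ 0.4731 -0.0248  0.0844] F [-0.5  0.4  0.4] grip -0.0 yaw 6.0 t 4.475
travel [ 0.0017 -0.0004 -0.0006] dr [-0.0002  0.0029  0.0001]
```

View pics/w5.png

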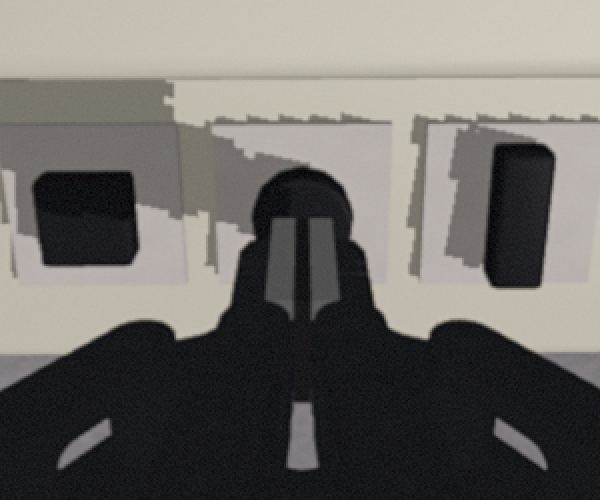

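Centred over the round key, so I'll press it.

```bash
python3 -m crank '{"dr":[[0,0,0],[0,0,0],[0,0,0],[0,0,0],[0,0,0],[0,0,0]],"travel":[[0,0,0.008],[0,0,0.013],[0,0,0.016],[0,0,0.018],[0,0,0.0195],[0,0,0.0195]],"hand":[0,0,0,0,0,0]}'
```

```text
clock: 5.28
eef_pos: [0.4742, -0.0245, 0.0679]
tool_rot: [0.999, 0.053, 0.001, 0.0]
ft_force: [-4.4, -1.2, 14.0]
grip_width: -0.0002
```

The round key is at its stop with 14 N. I'll lift, then move to a view straight above the middle reamer.

```bash
python3 -m crank '{"dr":[[0,0,0],[0,0,0],[0,0,0],[0,0,0],[0,0,0],[0,0,0]],"travel":[[0,0,-0.015],[0,0,-0.04],[0,0,-0.09],[0,0,-0.15],[0,0,-0.185],[0,0,-0.185]],"hand":[0,0,0,0,0,0]}'
python3 - <<'E'
from h import *
from workcell import bot,eyes
o=bot.get_obs();c=eyes.camera("wrist");pickle.dump((o,c),open("w6.pkl","wb"))
go(o,[.37,.25,.25],6)
cv2.imwrite("pics/w6.png",c["color"][:,:,::-1])
E
```

```text
clock: 6.02
eef_pos: [0.4761, -0.0241, 0.2545]
tool_rot: [0.999, 0.053, 0.004, 0.0]
ft_force: [-0.0, 0.9, -0.8]
grip_width: -0.0002
eef [ 0.4761 -0.0241  0.2545] F [-0.   0.9 -0.8] grip -0.0002 yaw 6.07 t 6.025
travel [-0.0766 -0.2837  0.0037] dr [ 0.0007 -0.0072  0.0013]
```

View pics/w6.png

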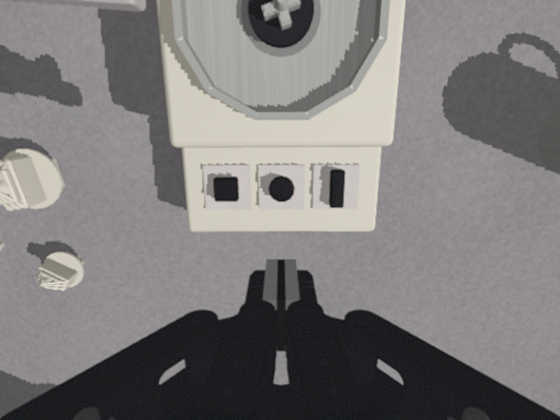

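Both keys are up and the console is intact. Moving to the reamer view.

```bash
python3 -m crank '{"dr":[[0,0,0],[0,0,0],[0,0,0],[0,0,0],[0,0,0],[0,0,0],[0,0,0],[0,0,0]],"travel":[[-0.013,-0.05,0],[-0.026,-0.1,0],[-0.04,-0.15,0],[-0.053,-0.2,0],[-0.066,-0.25,0],[-0.077,-0.284,0.003],[-0.077,-0.284,0.003],[-0.077,-0.284,0.003]],"hand":[0.08,0.08,0.08,0.08,0.08,0.08,0.08,0.08]}'
python3 - <<'E'
from h import *
from workcell import bot,eyes
o=bot.get_obs();c=eyes.camera("wrist");pickle.dump((o,c),open("w7.pkl","wb"))
go(o,[.37,.25,.25],6)
cv2.imwrite("pics/w7.png",c["color"][:,:,::-1])
E
```

```text
clock: 7.08
eef_pos: [0.4003, 0.0866, 0.2491]
tool_rot: [0.996, 0.088, -0.003, -0.025]
ft_force: [0.2, 1.1, 0.7]
grip_width: 0.08
eef [0.4003 0.0866 0.2491] F [0.2 1.1 0.7] grip 0.08 yaw 10.14 t 7.075
travel [-0.0011 -0.166   0.0074] dr [-0.0499  0.0034  0.0722]
```

View pics/w7.png

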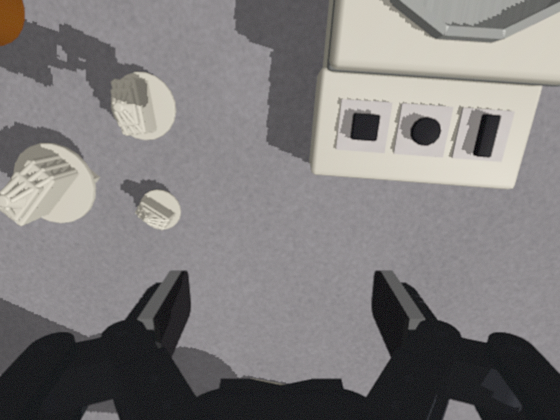

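The move fell short and left a tilt. I'll check the joints.

```bash
python3 - <<'E'
from workcell import bot
o=bot.get_obs();print(o["joint_pos"].round(3),o["joint_vel"].round(2))
E
```

```text
[ 0.176  0.054 -0.172  1.347  0.05   3.141] [ 0.    0.01  0.01  0.    0.   -0.  ]
```

Joint 6 is at its limit. The jaws are symmetric, so I'll use the half-turned grasp (yaw about 187°) and rotate in place first.

```bash
python3 -m crank '{"dr":[[0,0,-0.17],[0,0,-0.34],[0,0,-0.51],[0,0,-0.68],[0,0,-0.85],[0,0,-1.02],[0,0,-1.19],[0,0,-1.36],[0,0,-1.53],[0,0,-1.53]],"travel":[[0,0,0],[0,0,0],[0,0,0],[0,0,0],[0,0,0],[0,0,0],[0,0,0],[0,0,0],[0,0,0],[0,0,0]],"hand":[0.08,0.08,0.08,0.08,0.08,0.08,0.08,0.08,0.08,0.08]}'
python3 - <<'E'
from h import *
from workcell import bot,eyes
o=bot.get_obs();go(o,[.524,.26,.25],187)
E
```

```text
clock: 8.38
eef_pos: [0.4005, 0.0869, 0.2491]
tool_rot: [0.658, 0.753, 0.015, -0.02]
ft_force: [-0.2, 1.0, 0.8]
grip_width: 0.0803
eef [0.4005 0.0869 0.2491] F [-0.2  1.   0.8] grip 0.0803 yaw 97.71 t 8.375
travel [0.1548 0.1456 0.0063] dr [ 0.0359 -0.0423 -1.5579]
```

```bash
python3 -m crank '{"dr":[[0.004,-0.005,-0.173],[0.008,-0.009,-0.346],[0.012,-0.014,-0.519],[0.016,-0.019,-0.692],[0.02,-0.023,-0.865],[0.024,-0.028,-1.038],[0.028,-0.033,-1.211],[0.032,-0.038,-1.384],[0.036,-0.042,-1.558],[0.036,-0.042,-1.558]],"travel":[[0.017,0.016,0],[0.034,0.032,0],[0.052,0.049,0],[0.069,0.065,0],[0.086,0.081,0.002],[0.103,0.097,0.003],[0.12,0.113,0.004],[0.138,0.129,0.005],[0.155,0.146,0.006],[0.155,0.146,0.006]],"hand":[0.08,0.08,0.08,0.08,0.08,0.08,0.08,0.08,0.08,0.08]}'
python3 - <<'E'
from h import *
from workcell import bot,eyes
o=bot.get_obs();c=eyes.camera("wrist");pickle.dump((o,c),open("w8.pkl","wb"))
go(o,[.524,.26,.25],187); print(o["joint_pos"].round(2))
cv2.imwrite("pics/w8.png",c["color"][:,:,::-1])
E
```

```text
clock: 9.62
eef_pos: [0.5243, 0.2616, 0.2494]
tool_rot: [-0.061, 0.998, -0.0, -0.0]
ft_force: [-0.4, -0.6, 1.0]
grip_width: 0.0798
eef [0.5243 0.2616 0.2494] F [-0.4 -0.6  1. ] grip 0.0798 yaw -173.0 t 9.625
travel [ 0.0005 -0.0015 -0.0006] dr [-0.     -0.0009  0.0001]
[0.46 0.41 0.29 1.45 0.   0.34]
```

View pics/w8.png

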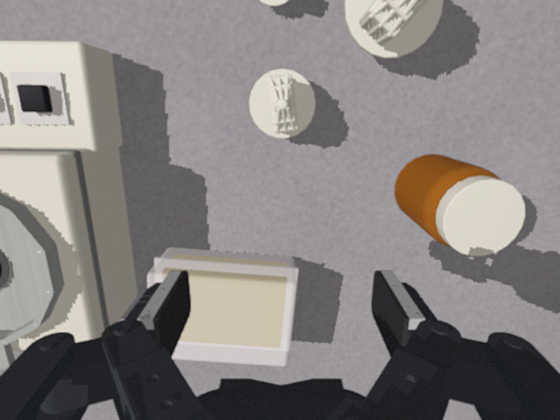

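The middle reamer is at (282,103), seen straight from above. Its flange circle and grip ridge give the pose.

```bash
python3 - <<'E'
from h import *
o,c=pickle.load(open("w8.pkl","rb"))
hsv=cv2.cvtColor(c["color"],cv2.COLOR_RGB2HSV)
sub=c["color"][60:150,235:330].astype(int)
m=((sub[...,0]-sub[...,2])>12).astype(np.uint8)
cn,_=cv2.findContours(m,cv2.RETR_EXTERNAL,cv2.CHAIN_APPROX_NONE); q=max(cn,key=cv2.contourArea)+np.array([235,60])
e=cv2.fitEllipse(q);print(e,plane(c,[e[0]],.029,o))
p=plane(c,q.reshape(-1,2),.029,o); (cx,cy),r=cv2.minEnclosingCircle((p[:,:2]*1000).astype(np.float32)); print("circ",cx,cy,r)
crop(c,240,60,325,145,7,"pics/rg.png")
E
```

```text
((281.6764221191406, 102.94245910644531), (64.52896881103516, 68.23623657226562), 4.726561069488525) [[0.4467873  0.25316175 0.029     ]]
circ 447.7415466308594 253.4713592529297 33.947261810302734
```

View pics/rg.png

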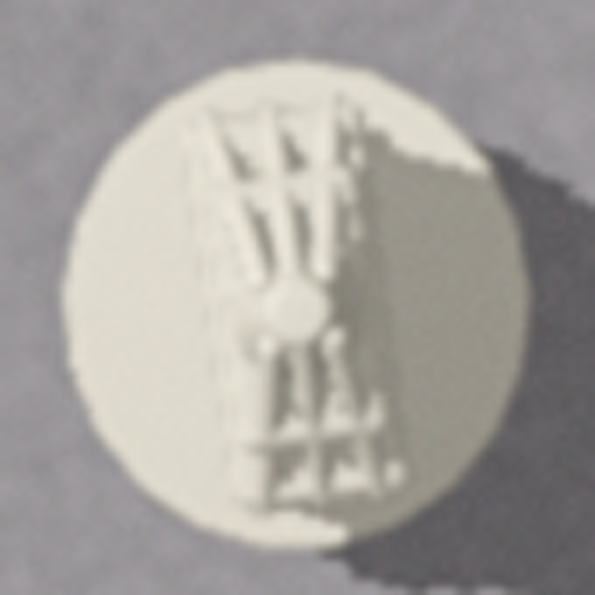

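The flange radius fits 33.9 mm (34 expected), centred at (0.4470,0.2530). The top view gave (0.4447,0.252). Grip yaw is about 13.5°. Moving above it.

```bash
python3 - <<'E'
from h import *
from workcell import bot
o=bot.get_obs();go(o,[.4465,.2530,.13],193.5)
E
```

```text
eef [0.5237 0.2607 0.2495] F [ 0.2  0.2 -0.1] grip 0.0801 yaw -173.06 t 9.675
travel [0.0774 0.0017 0.1197] dr [-0.0004 -0.0016 -0.1145]
```

```bash
python3 -m crank '{"dr":[[0,0,-0.06],[0,0,-0.115],[0,0,-0.115],[0,0,-0.115],[0,0,-0.115],[0,0,-0.115]],"travel":[[0.04,0.001,0],[0.077,0.002,0],[0.077,0.002,0.05],[0.077,0.002,0.1],[0.077,0.002,0.12],[0.077,0.002,0.12]],"hand":[0.06,0.06,0.06,0.06,0.06,0.06]}'
python3 - <<'E'
from h import *
from workcell import bot,eyes
o=bot.get_obs();c=eyes.camera("wrist");t=eyes.camera("top")
go(o,[.4465,.2530,.031],193.5)
cv2.imwrite("pics/w9.png",c["color"][:,:,::-1])
E
```

```text
clock: 10.42
eef_pos: [0.4453, 0.2514, 0.1289]
tool_rot: [-0.118, 0.993, -0.001, -0.002]
ft_force: [-0.4, 0.0, -0.1]
grip_width: 0.0599
eef [0.4453 0.2514 0.1289] F [-0.4  0.  -0.1] grip 0.0599 yaw -166.47 t 10.425
travel [-0.002   0.0014  0.0979] dr [-0.0011 -0.0046  0.0006]
```

View pics/w9.png

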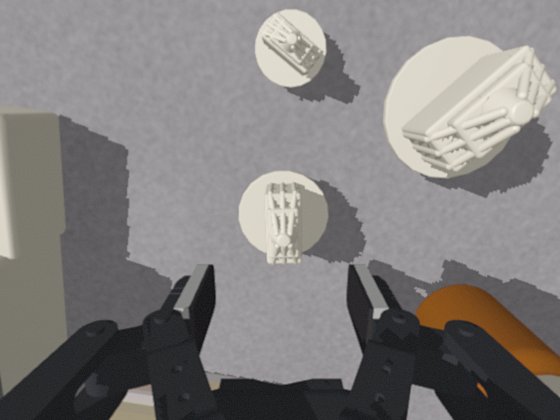

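The grip is parallel to and centred between the fingers: grip at column 283, finger midpoint at 281. Descending.

```bash
python3 -m crank '{"dr":[[0,0,0],[0,0,0],[0,0,0],[0,0,0],[0,0,0],[0,0,0]],"travel":[[0,0.001,0.04],[0,0.001,0.07],[0,0.001,0.09],[0,0.001,0.098],[0,0.001,0.098],[0,0.001,0.098]],"hand":[0.06,0.06,0.06,0.06,0.06,0.06]}'
python3 - <<'E'
from h import *
from workcell import bot,eyes
o=bot.get_obs();c=eyes.camera("wrist")
go(o,[.4465,.2530,.031],193.5)
cv2.imwrite("pics/w10.png",c["color"][:,:,::-1])
E
```

```text
clock: 11.28
eef_pos: [0.4479, 0.2546, 0.0337]
tool_rot: [-0.119, 0.993, 0.001, 0.001]
ft_force: [-0.0, 0.2, -1.3]
grip_width: 0.0605
eef [0.4479 0.2546 0.0337] F [-0.   0.2 -1.3] grip 0.0605 yaw -166.29 t 11.275
travel [ 0.0018 -0.0012  0.0027] dr [0.0009 0.0023 0.0036]
```

View pics/w10.png

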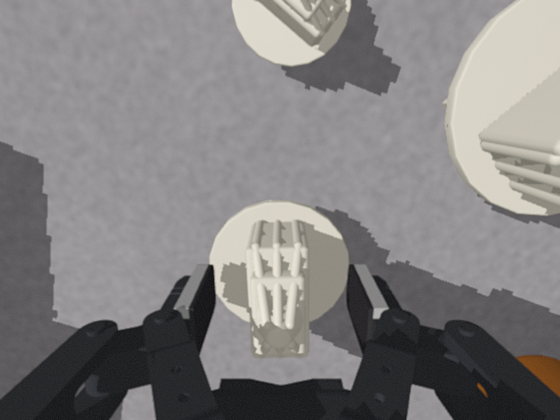

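```bash
python3 -m crank '{"dr":[[0,0,0],[0,0,0],[0,0,0],[0,0,0],[0,0,0],[0,0,0],[0,0,0]],"travel":[[0,0,0.001],[0,0,0.001],[0,0,0.001],[0,0,0.001],[0,0,0.001],[0,0,0.001],[0,0,0.001]],"hand":[0.04,0.02,0.01,0.01,0.01,0.01,0.01]}'
python3 - <<'E'
from h import *
from workcell import bot,eyes
o=bot.get_obs();c=eyes.camera("wrist")
go(o,[.4465,.2530,.031],193.5)
cv2.imwrite("pics/w11.png",c["color"][:,:,::-1])
E
```

```text
clock: 12.2
eef_pos: [0.4472, 0.2543, 0.0318]
tool_rot: [-0.12, 0.993, 0.0, 0.0]
ft_force: [-0.3, -0.1, 6.4]
grip_width: 0.0233
eef [0.4472 0.2543 0.0318] F [-0.3 -0.1  6.4] grip 0.0233 yaw -166.27 t 12.2
travel [ 0.001  -0.001   0.0008] dr [0.0005 0.0007 0.004 ]
```

View pics/w11.png

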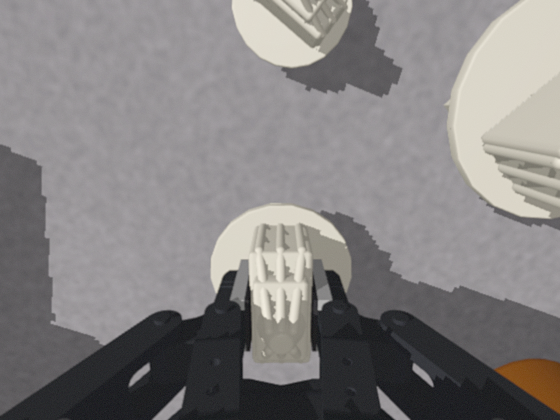

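The grip closed on 23.3 mm, which is the 24 mm block. I'll measure the flange offset in the hand with the wrist camera, which also checks for bias.

```bash
cat > fl.py <<'E'
from h import *
import scipy.optimize as so
# flange circle fit in tool frame from far-arc pixels, plane at tool z = zt (flange top rel. TCP)
def tool_plane(c,uv,zt):
    T=c["T_tool_cam"]; n=cv2.undistortPoints(np.array(uv,float).reshape(-1,1,2),c["K"],c["D"]).reshape(-1,2)
    d=np.c_[n,np.ones(len(n))]@T[:3,:3].T; C=T[:3,3]
    return C+d*((zt-C[2])/d[:,2])[:,None]
def fit(p,r=.034):
    s=so.least_squares(lambda q:np.hypot(p[:,0]-q[0],p[:,1]-q[1])-r,[0,0],loss="soft_l1",f_scale=.0005); return s.x,np.abs(s.fun).mean()
def arc(c):
    a=c["color"].astype(int); m=((a[...,0]-a[...,2])>12).astype(np.uint8)
    return m
E
python3 - <<'E'
from fl import *
from workcell import bot,eyes
o=bot.get_obs();c=eyes.camera("wrist");pickle.dump((o,c),open("w12.pkl","wb"))
m=arc(c); pts=[]
for u in range(225,340,3):
    col=np.where(m[150:262,u])[0]
    if len(col): pts.append((u,150+col[0]-.5))
print(len(pts),pts[::6])
p=tool_plane(c,pts,o["eef_pos"][2]-.029)
print(fit(p)); 
q=p-0; A=np.c_[2*p[:,:2],np.ones(len(p))]; s=np.linalg.lstsq(A,(p[:,:2]**2).sum(1),rcond=None)[0]; print("free",s[:2],np.sqrt(s[2]+s[0]**2+s[1]**2))
E
```

```text
39 [(225, np.float64(228.5)), (243, np.float64(212.5)), (261, np.float64(205.5)), (279, np.float64(202.5)), (297, np.float64(205.5)), (315, np.float64(211.5)), (333, np.float64(224.5))]
(array([-0.00030201, -0.00019479]), np.float64(0.00018665186924883169))
free [ 0.00075462 -0.0001408 ] 0.03306433758445858
```

The held reamer is centred on the tool axis within 0.5 mm. Lifting.

```bash
python3 -m crank '{"dr":[[0,0,0],[0,0,0],[0,0,0],[0,0,0],[0,0,0],[0,0,0],[0,0,0]],"travel":[[0,0,-0.01],[0,0,-0.04],[0,0,-0.09],[0,0,-0.14],[0,0,-0.19],[0,0,-0.208],[0,0,-0.208]],"hand":[0.01,0.01,0.01,0.01,0.01,0.01,0.01]}'
python3 - <<'E'
from h import *
from workcell import bot
o=bot.get_obs();go(o,[.66,.01,.24],202.5)
E
```

```text
clock: 13.18
eef_pos: [0.4475, 0.2543, 0.2409]
tool_rot: [-0.12, 0.993, 0.001, 0.001]
ft_force: [-0.2, -1.0, -1.9]
grip_width: 0.023
eef [0.4475 0.2543 0.2409] F [-0.2 -1.  -1.9] grip 0.023 yaw -166.27 t 13.175
travel [-0.1484 -0.2878  0.0011] dr [ 0.0009  0.003  -0.1531]
```

```bash
python3 -m crank '{"dr":[[0,0,-0.02],[0,0,-0.04],[0,0,-0.06],[0,0,-0.08],[0,0,-0.1],[0,0,-0.12],[0,0,-0.14],[0,0,-0.153],[0,0,-0.153]],"travel":[[-0.02,-0.039,0],[-0.04,-0.077,0],[-0.06,-0.116,0],[-0.08,-0.155,0],[-0.1,-0.194,0],[-0.12,-0.233,0],[-0.14,-0.272,0],[-0.148,-0.288,0.001],[-0.148,-0.288,0.001]],"hand":[0.01,0.01,0.01,0.01,0.01,0.01,0.01,0.01,0.01]}'
python3 - <<'E'
from h import *
from workcell import bot,eyes
eyes.camera("side")
o=bot.get_obs();c=eyes.camera("wrist");pickle.dump((o,c),open("w13.pkl","wb"))
go(o,[.66,.01,.24],202.5)
cv2.imwrite("pics/w13.png",c["color"][:,:,::-1])
E
```

```text
clock: 14.3
eef_pos: [0.6585, 0.0079, 0.235]
tool_rot: [-0.194, 0.981, 0.001, -0.003]
ft_force: [-0.5, 0.3, -1.0]
grip_width: 0.0229
eef [0.6581 0.009  0.2357] F [-0.  -0.7 -0.9] grip 0.0231 yaw -157.58 t 14.35
travel [-0.0021  0.0002 -0.0043] dr [ 0.0023 -0.0042 -0.0013]
```

View pics/w13.png

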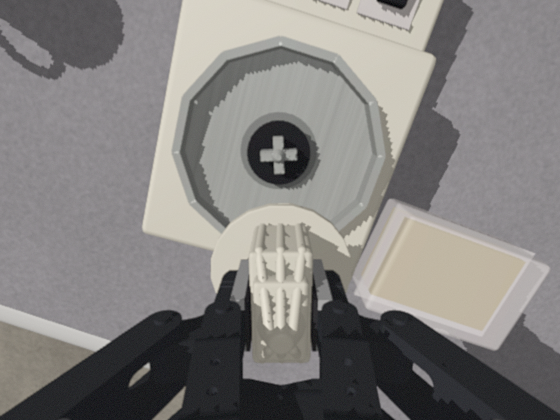

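The cross is at (279,154), nearly square to the hand. I'll measure its centre and angle.

```bash
cat > dr.py <<'E'
from fl import *
def drive(o,c,box):
    x0,y0,x1,y1=box
    g=c["color"].astype(int).max(2)[y0:y1,x0:x1]
    dk=(g<75).astype(np.uint8)
    cn,_=cv2.findContours(dk,cv2.RETR_EXTERNAL,cv2.CHAIN_APPROX_NONE); q=cv2.convexHull(max(cn,key=cv2.contourArea)).reshape(-1,2)+np.array([x0,y0])
    p=plane(c,q,.122,o); A=np.c_[2*p[:,:2],np.ones(len(p))]; s=np.linalg.lstsq(A,(p[:,:2]**2).sum(1),rcond=None)[0]
    print("shoulder",s[:2].round(4),"r",np.sqrt(s[2]+s[0]**2+s[1]**2).round(4))
    sm=np.zeros_like(dk); cv2.fillPoly(sm,[q-np.array([x0,y0])],1); sm=cv2.erode(sm,np.ones((7,7)))
    b=((g>95)&(sm>0)).astype(np.uint8)
    k,lab,st,ce=cv2.connectedComponentsWithStats(b); i=1+st[1:,4].argmax()
    v,u=np.where(lab==i); P=plane(c,np.c_[u+x0,v+y0],.136,o)[:,:2]
    ctr=P.mean(0); r=P-ctr; a=np.arctan2(r[:,1],r[:,0]); w=np.hypot(*r.T)
    print("cross centroid",ctr.round(4),"px",(u.mean()+x0).round(1),(v.mean()+y0).round(1),"rmax",w.max().round(4),"ang mod90",np.degrees(np.angle((w**2*np.exp(4j*a)).sum())/4).round(2))
    return ctr
E
python3 - <<'E'
from dr import *
o,c=pickle.load(open("w13.pkl","rb")); 
drive(o,c,(235,110,325,200))
crop(c,235,110,325,200,6,"pics/spl2.png")
o,c=pickle.load(open("w1.pkl","rb")); drive(o,c,(230,0,320,90))
E
```

```text
shoulder [ 0.6204 -0.0076] r 0.0242
cross centroid [ 0.6196 -0.009 ] px 277.7 154.4 rmax 0.014 ang mod90 24.54
shoulder [ 0.6201 -0.008 ] r 0.0239
cross centroid [ 0.6198 -0.0088] px 273.9 42.0 rmax 0.014 ang mod90 24.3
```

View pics/spl2.png

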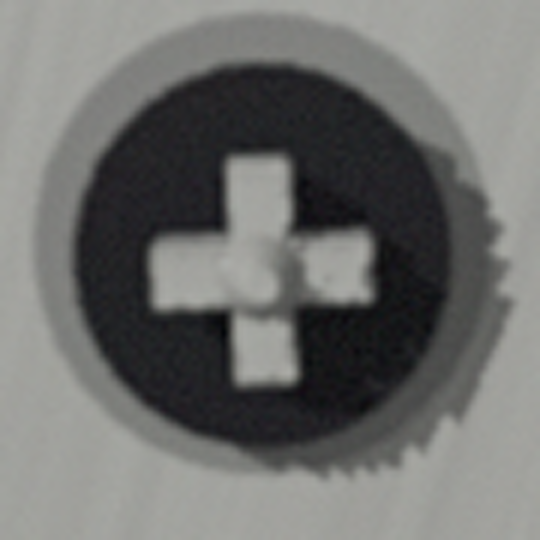

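Two wrist views from opposite sides agree on the drive: (0.620,-0.008), shoulder radius 24 mm as specified, cross at about 24.2°. Moving over it.

```bash
python3 - <<'E'
from h import *
from workcell import bot
o=bot.get_obs();go(o,[.620,-.0083,.195],204.2)
E
```

```text
eef [0.658  0.0097 0.2365] F [-0.8 -0.6 -1.3] grip 0.0233 yaw -157.51 t 14.4
travel [ 0.0418 -0.0022  0.0416] dr [ 0.002  -0.0033 -0.0299]
```

```bash
python3 -m crank '{"dr":[[0,0,-0.03],[0,0,-0.03],[0,0,-0.03],[0,0,-0.03],[0,0,-0.03],[0,0,-0.03]],"travel":[[0.02,-0.001,0.0],[0.042,-0.002,0.0],[0.042,-0.002,0.02],[0.042,-0.002,0.04],[0.042,-0.002,0.042],[0.042,-0.002,0.042]],"hand":[0.01,0.01,0.01,0.01,0.01,0.01]}'
python3 - <<'E'
from h import *
from workcell import bot,eyes
o=bot.get_obs();go(o,[.620,-.0083,.195],204.2)
s=eyes.camera("side");crop(s,200,100,340,230,4,"pics/s1.png")
t=eyes.camera("top")
o=bot.get_obs();go(o,[.620,-.0083,.195],204.2)
E
```

```text
clock: 15.15
eef_pos: [0.6208, -0.0078, 0.1967]
tool_rot: [-0.21, 0.978, 0.0, -0.0]
ft_force: [-0.1, -0.2, -0.2]
grip_width: 0.0235
eef [ 0.6208 -0.0078  0.1967] F [-0.1 -0.2 -0.2] grip 0.0235 yaw -155.73 t 15.15
travel [ 0.0009 -0.0001  0.0017] dr [0.0002 0.     0.0012]
eef [ 0.6214 -0.0081  0.1974] F [ 0.2 -0.4 -1. ] grip 0.0232 yaw -155.76 t 15.25
travel [0.0014 0.0004 0.0024] dr [-0.0005  0.0015  0.0008]
```

View pics/s1.png

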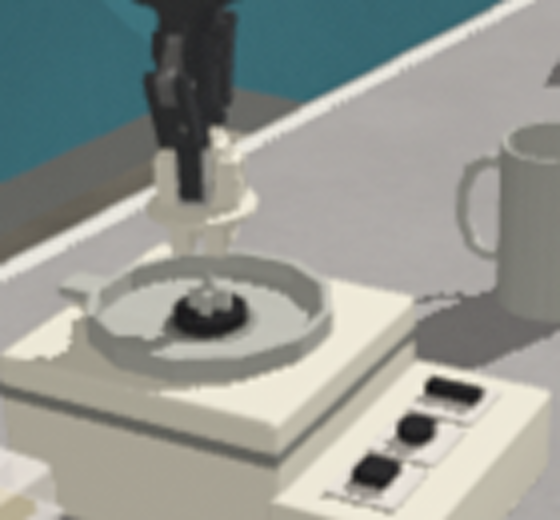

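The reamer hub at (205,240) sits above the pin at (208,278). I'll lower it in steps and watch the force.

```bash
python3 -m crank '{"dr":[[0,0,0],[0,0,0],[0,0,0],[0,0,0],[0,0,0]],"travel":[[0.001,0,0.01],[0.001,0,0.02],[0.001,0,0.025],[0.001,0,0.025],[0.001,0,0.025]],"hand":[0.01,0.01,0.01,0.01,0.01]}'
python3 - <<'E'
from h import *
from workcell import bot
o=bot.get_obs();go(o,[.620,-.0083,.16],204.2);print(o["ft_torque"].round(2))
E
```

```text
clock: 15.88
eef_pos: [0.6202, -0.0091, 0.1714]
tool_rot: [-0.21, 0.978, 0.0, 0.0]
ft_force: [0.3, 0.8, -0.7]
grip_width: 0.0232
eef [ 0.6202 -0.0091  0.1714] F [ 0.3  0.8 -0.7] grip 0.0232 yaw -155.79 t 15.875
travel [-0.0001  0.0008  0.0114] dr [0.0001 0.0001 0.0001]
[-0.02 -0.05  0.01]
```

No contact force past the pin tip. Continuing.

```bash
python3 -m crank '{"dr":[[0,0,0],[0,0,0],[0,0,0],[0,0,0],[0,0,0]],"travel":[[0,0.0005,0.003],[0,0.0005,0.006],[0,0.0005,0.009],[0,0.0005,0.009],[0,0.0005,0.009]],"hand":[0.01,0.01,0.01,0.01,0.01]}'
python3 - <<'E'
from h import *
from workcell import bot
o=bot.get_obs();go(o,[.620,-.0083,.154],204.2);print(o["ft_torque"].round(2))
E
```

```text
clock: 16.5
eef_pos: [0.6199, -0.0086, 0.1622]
tool_rot: [-0.21, 0.978, 0.0, -0.0]
ft_force: [0.1, -0.1, -0.7]
grip_width: 0.0229
eef [ 0.6199 -0.0086  0.1622] F [ 0.1 -0.1 -0.7] grip 0.0229 yaw -155.79 t 16.5
travel [-0.0002  0.0002  0.0082] dr [ 0.0003 -0.0002  0.0001]
[ 0.04 -0.01  0.03]
```

The underside is now at 130 mm, below the spline tops at 136 mm, with no force, so the slots have meshed. Sliding home and pressing.

```bash
python3 -m crank '{"dr":[[0,0,0],[0,0,0],[0,0,0],[0,0,0],[0,0,0],[0,0,0]],"travel":[[0,0,0.004],[0,0,0.007],[0,0,0.01],[0,0,0.013],[0,0,0.013],[0,0,0.013]],"hand":[0.01,0.01,0.01,0.01,0.01,0.01]}'
```

```text
clock: 17.25
eef_pos: [0.6198, -0.0086, 0.1503]
tool_rot: [-0.21, 0.978, 0.0, 0.0]
ft_force: [-2.3, 0.8, 6.0]
grip_width: 0.0232
```

```bash
python3 -m crank '{"dr":[[0,0,0],[0,0,0],[0,0,0],[0,0,0]],"travel":[[0,0,0.002],[0,0,0.004],[0,0,0.005],[0,0,0.005]],"hand":[0.01,0.01,0.01,0.01]}'
```

```text
clock: 17.75
eef_pos: [0.6199, -0.0085, 0.1462]
tool_rot: [-0.21, 0.978, -0.0, 0.001]
ft_force: [-4.0, -0.2, 10.0]
grip_width: 0.0232
```

```bash
python3 -m crank '{"dr":[[0,0,0],[0,0,0],[0,0,0],[0,0,0],[0,0,0]],"travel":[[0,0,0.001],[0,0,0.002],[0,0,0.003],[0,0,0.003],[0,0,0.003]],"hand":[0.01,0.01,0.01,0.01,0.01]}'
```

```text
clock: 18.38
eef_pos: [0.62, -0.0085, 0.1457]
tool_rot: [-0.21, 0.978, -0.0, 0.002]
ft_force: [-7.6, 0.8, 19.6]
grip_width: 0.0233
```

The stop is reached: z = 0.1457 against 0.1458 predicted for home plus 8 mm, with 19.6 N. Final check pictures next.

```bash
python3 -m crank '{"dr":[[0,0,0],[0,0,0],[0,0,0],[0,0,0]],"travel":[[0,0,0],[0,0,0],[0,0,0],[0,0,0]],"hand":[0.01,0.01,0.01,0.01]}'; python3 - <<'E'
from h import *
from workcell import eyes
s=eyes.camera("side");t=eyes.camera("top")
a=cv2.resize(s["color"][100:260,100:360,::-1],None,fx=2.4,fy=2.4);cv2.imwrite("pics/s2.png",a);cv2.imwrite("pics/t2.png",t["color"][:,:,::-1])
E
```

```text
clock: 18.88
eef_pos: [0.62, -0.0085, 0.1457]
tool_rot: [-0.21, 0.978, -0.0, 0.002]
ft_force: [-8.1, -0.8, 19.2]
grip_width: 0.0228
```

View pics/s2.png

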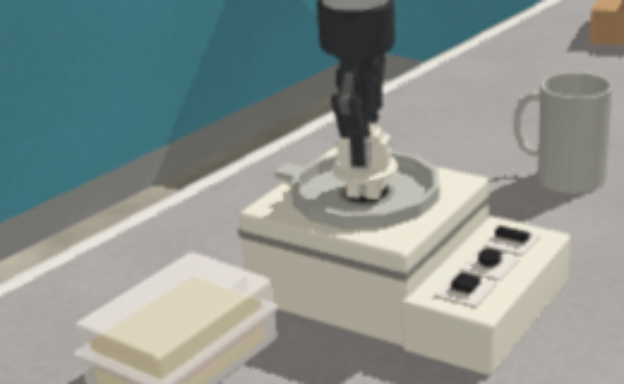

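View pics/t2.png

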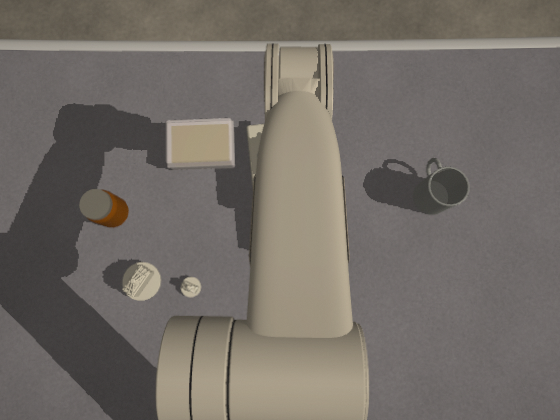

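The reamer is seated in the pan at (365,180) in the side crop. Cake box, jug and jar are where they were, and all three keys are up. Handing in.

```bash
python3 - <<'E'
from workcell import job
print(job.job_done())
E
```

```text
the job is handed in; nothing more can be done
None
```

The job is done and handed in at about 19 s of the 56 s allowed. The arm is still gripping the reamer and pressing it down.

- **Keys:** I pressed the bar key, then the round key, each right down to its stop (16 N and 14 N). Both sprang back up. The square key was not touched.
- **Reamer:** I picked the middle one by its flange, about 68.5 mm across. I turned it to about 24.2° to line up with the splines, and it slid on with no sign of jamming.
- **Final press:** The tool stopped at z = 0.1457 m; 0.1458 m was predicted for the bottom of the drive's travel. It held about 19 N there, where the stop needs 12 N.
- **Bystanders:** In the last pictures the cake box, jug and jar stand where they were, and all the keys are up.

Some readings disagreed or went wrong along the way:
- **Camera mismatch:** The first top-camera readings for the keys and drive were about 5–6 mm off the wrist camera in x. I used the average for the keys and two agreeing wrist views for the drive.
- **Joint limit:** One move stopped short when the last joint hit its range limit, so I used the half-turned grasp instead.
- **Side force:** About 8 N of sideways force remains at the final press.

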